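# Put the class's sample jars back on their own colours

### The arm

A 6-joint arm with a two-finger parallel gripper is mounted at the origin on the work surface. World frame = base frame: x ahead of the robot, y to its left, z up, the work surface at z = 0. Lengths are in m, angles in rad, forces in N, time in s.
With the tool pointing down it reaches from about 0.275 to 0.725 m from the base axis. Payload 5.6 kg.
Tool frame: the origin (TCP) lies midway between the tips of the shut fingers; the grasp point (between the pads) lies 19 mm behind it; z points along the fingers, y is the line along which they close (so a half turn about z gives the same grasp; the last joint's range is limited). The gripper opens to 85 mm and grips with 20 to 120 N. Pads are 22 mm wide; open, the fingers measure 114 mm over their backs; the gripper's body (76 mm by 85 mm) begins 54 mm behind the grasp point. The pads swing forward as they close: fully open they stand 13 mm farther back than shut.
Start: joints at [1.553, 0.255, 0.108, 0, -1.424, -0.285], TCP at [0.164, 0.525, 0.231] pointing down, gripper open.
Joint ranges: [-2.95, 2.95], [-1.21, 1.97], [-1.09, 1.5], [-2.87, 1.71], [-2.94, -0.07], [-3.05, 3.05]. Speed limits (rad/s): [2.57, 2.57, 3.14, 3.14, 3.14, 3.14].

### API

Orientations are given as [roll, pitch, yaw] about the fixed x, y, z axes, in that order (R = Rz(yaw) Ry(pitch) Rx(roll)).
In Python, from rig import manip, read_camera, calibration gives the robot as it stands.
- The arm moves only by the tool jog_arm, never from a script. Its argument "rows" is a list of rows, each a list of 7 numbers: the opening, from 0 (shut) to 1 (fully open), then the shift along the tool's x, y, z in units of 0.5 m (1.0 is 0.5 m), then the turn, a rotation vector about the tool's x, y, z in units of 180 degrees (1.0 is 180 degrees). A call has 1 to 10 rows; each row shifts and turns the commanded pose from where the row before left it, along the tool's axes as they then stand; what a row does not reach is not made up. A row lasts 1/12 s, in which the tool goes at most 41.7 mm and 7.16 degrees, less where a joint would pass 70% of its speed; a pose out of reach is approached as far as the arm can. A call with a number of a shift or a turn outside -1 to 1 is refused whole. A call with a gripper value outside its range is refused whole. The fingers move at their own pace and stop on an object; "grip_force" is the grip in N (left out, the last holds). Time passes only in rows, so rows that do not move let the fingers close. It gives the time, the measured TCP pose, the force, the opening and the grip force at its end, in the units of the state.
- manip.get_state(): the state, without advancing time (a new reading comes with each control period).
- read_camera(name): name is "side" or "top"; returns the picture (384x512x3 uint8, blue, green, red); there is no depth.
- calibration(name): a dict with "fx", "fy", "cx", "cy" (pixels), "camera_from_world" (4x4, takes a point from world to camera coordinates). Camera axes: x right, y up, looking along -z (the intrinsics and any distortion apply to the point x, -y, -z); pixel columns grow to the right and rows downward; lengths in m; the calibration is good to about 2 mm. A picture is of the moment at which its call begins. calibration takes no time and is no camera call.
- manip.sign_off(): hands the job in; it is judged then, once.
The state is a dict: "time_s": time; "joint_pos": joint angles; "qvel": joint speeds; "joint_efforts": joint torques, N m; "eef_pos": TCP position; "ee_rot": TCP orientation; "force": force on the tool from outside, world axes, zero at the start; "torque": the same for the moment, N m; "opening": opening from 0.0 (shut) to 1.0 (fully open); "gripper_force": force on a finger pad.
Only numpy, scipy, OpenCV 4.12 (cv2) and the standard library are available. Lean on these libraries where they do the work, as an engineer would, in place of code of your own. Each camera call takes 0.05 s, during which the arm holds its last target. There are 200 camera calls.

### The job

The three capped sample jars stand on the wrong mats: move each onto the mat of its cap's colour, wholly inside the white circle, using the spare grey mat to park one jar (also inside its white circle, let go) while you swap them. Keep the jars upright, set them down rather than drop them, and leave the beaker, the paper cup and the glass dish where they stand. At the end the grey mat is empty again.

Things in the scene. Friction and masses are not known exactly. Their poses are not given: they have to be found in the camera images.
- jar_green: loose sample jar, white round body with a green screw cap and a green band: body 50 mm in diameter, cap 53 mm, 83 mm tall in all (cap from 62 mm up); 80 to 170 g; origin at the centre of its underside, z up along its axis. At the start it stands upright on a mat of another colour
- jar_red: loose sample jar, white round body with a red screw cap and a red band: body 50 mm in diameter, cap 53 mm, 83 mm tall in all (cap from 62 mm up); 80 to 170 g; origin at the centre of its underside, z up along its axis. At the start it stands upright on a mat of another colour
- jar_blue: loose sample jar, white round body with a blue screw cap and a blue band: body 50 mm in diameter, cap 53 mm, 83 mm tall in all (cap from 62 mm up); 80 to 170 g; origin at the centre of its underside, z up along its axis. At the start it stands upright on a mat of another colour
- mat_green: round flat mat, 112 mm in diameter, 4 mm thick, fixed to the table: green rim with a white circle of 80 mm diameter at its centre; origin at the centre of its underside (on the table, z = 0). Home of the green-capped jar
- mat_red: round flat mat, 112 mm in diameter, 4 mm thick, fixed to the table: red rim with a white circle of 80 mm diameter at its centre; origin at the centre of its underside (on the table, z = 0). Home of the red-capped jar
- mat_blue: round flat mat, 112 mm in diameter, 4 mm thick, fixed to the table: blue rim with a white circle of 80 mm diameter at its centre; origin at the centre of its underside (on the table, z = 0). Home of the blue-capped jar
- mat_grey: round flat mat, 112 mm in diameter, 4 mm thick, fixed to the table: grey rim with a white circle of 80 mm diameter at its centre; origin at the centre of its underside (on the table, z = 0). The spare mat, empty at the start
- beaker: bystander: clear, whitish plastic beaker, open, loose, 62 mm in diameter, 90 mm tall; origin at the centre of its underside
- cup: bystander: white paper cup, open, loose, 72 mm across the rim, 95 mm tall; origin at the centre of its underside
- dish: bystander: flat round glass dish, open, loose, 84 mm in diameter, 14 mm tall; origin at the centre of its underside
Not all that is in view belongs to the job. Of the things that look like the jar_red, the smallest one is meant. Of the things that look like the jar_green, take the one that is farthest from the robot's base at the start.

How it is judged:
On the way:
1. one of the jars stands released, upright and at rest within the white circle of the grey mat (((horizontal distance between jar_green and mat_grey below 0.015 m and height (world z) of jar_green below 0.009 m and angle between jar_green's own z axis and vertical below 0.1 rad and linear speed of jar_green below 0.02 m/s and angular speed of jar_green below 0.2 rad/s and contact force between jar_green and the fingers below 0.05 N) or (horizontal distance between jar_red and mat_grey below 0.015 m and height (world z) of jar_red below 0.009 m and angle between jar_red's own z axis and vertical below 0.1 rad and linear speed of jar_red below 0.02 m/s and angular speed of jar_red below 0.2 rad/s and contact force between jar_red and the fingers below 0.05 N) or (horizontal distance between jar_blue and mat_grey below 0.015 m and height (world z) of jar_blue below 0.009 m and angle between jar_blue's own z axis and vertical below 0.1 rad and linear speed of jar_blue below 0.02 m/s and angular speed of jar_blue below 0.2 rad/s and contact force between jar_blue and the fingers below 0.05 N))), for 0.2 s.
At the end, for the whole second after the job is handed in: each jar stands upright (within 0.1 rad), at rest and released on the mat of its cap's colour, its centre within 15 mm of the mat's centre; so the grey mat is empty (horizontal distance between jar_green and mat_green below 0.015 m and height (world z) of each of jar_green, jar_red, jar_blue below 0.009 m and angle between each of jar_green, jar_red, jar_blue's own z axis and vertical below 0.1 rad and linear speed of each of jar_green, jar_red, jar_blue below 0.02 m/s and angular speed of each of jar_green, jar_red, jar_blue below 0.2 rad/s and contact force between each of jar_green, jar_red, jar_blue and the fingers below 0.05 N and horizontal distance between jar_red and mat_red below 0.015 m and horizontal distance between jar_blue and mat_blue below 0.015 m); the robot touches nothing.
It fails at once if the beaker, the cup or the dish is shifted by more than 20 mm or tipped by more than 0.35 rad (distance of any of beaker, cup, dish from where it was at the start of the episode above 0.02 m or angle between any of beaker, cup, dish's own z axis and vertical above 0.35 rad).
It fails at once if a jar is tipped by more than 0.5 rad (angle between any of jar_green, jar_red, jar_blue's own z axis and vertical above 0.5 rad).
It fails at once if a jar is let go with its underside more than 30 mm above the table (dropped, or stood on something else) ((height (world z) of jar_green above 0.03 m and contact force between jar_green and the fingers below 0.01 N) or (height (world z) of jar_red above 0.03 m and contact force between jar_red and the fingers below 0.01 N) or (height (world z) of jar_blue above 0.03 m and contact force between jar_blue and the fingers below 0.01 N)).
It also fails if it takes over 104 s, if anything falls off the work surface, if the arm or the gripper's body presses on something with over 40 N, if the wrist force passes 120 N, or if a joint passes its speed limit or range.

## Working session

There is one attempt and no reset: what is moved stays moved. The work goes in short steps, Python scripts to look and compute and a tool call to move; the robot and the scene stay as the last step left them, time stands still between calls to the robot, and variables do not carry over. Pictures are saved under pics/ and viewed, at most 14 in all, crops included, and the job is handed in when it is done.

Besides the shell and the picture viewer there is one more tool, called by a JSON object that holds its "fn" and its "kwargs". jog_arm: Moves the arm, as the interface text tells. Its arguments: {"type":"object","properties":{"rows":{"type":"array"},"grip_force":{"type":"number"}},"required":["rows"]}

```bash
mkdir -p pics; ls; python3 - <<'E'
from rig import manip, read_camera, calibration
import cv2
for n in("top","side"):
    cv2.imwrite(f"pics/{n}0.png",read_camera(n)); print(n,calibration(n))
print(manip.get_state())
E
```

```text
pics
top {'fx': 487.32277199153776, 'fy': 487.32277199153776, 'cx': 263.4645679002027, 'cy': 197.32708349983338, 'camera_from_world': array([[ 0.02437782, -0.99957411, -0.01604123, -0.02210389],
       [ 0.9836661 ,  0.02112111,  0.17875934, -0.52501924],
       [-0.1783444 , -0.02013697,  0.98376205, -1.10544915],
       [ 0.        ,  0.        ,  0.        ,  1.        ]])}
side {'fx': 352.82657979355326, 'fy': 352.82657979355326, 'cx': 257.83628022148457, 'cy': 189.29920065599916, 'camera_from_world': array([[-0.88321216, -0.46889394, -0.00864572,  0.46728429],
       [ 0.34832459, -0.66822786,  0.65737471, -0.2106449 ],
       [-0.31401633,  0.57758983,  0.75351426, -0.6373814 ],
       [ 0.        ,  0.        ,  0.        ,  1.        ]])}
{'time_s': 0.1, 'joint_pos': array([ 1.55260261e+00,  2.55718153e-01,  1.07159576e-01, -3.76896531e-04,
       -1.42390356e+00, -2.84598502e-01]), 'qvel': array([ 0.00039198, -0.00103751,  0.00311136,  0.00159125, -0.00024214,
        0.00091453]), 'joint_efforts': array([-2.54660008e-03, -3.87602019e+01,  2.38477546e+01,  5.37795246e+00,
       -3.71843882e-03,  2.73288245e-07]), 'eef_pos': array([0.16383574, 0.52458577, 0.23048729]), 'ee_rot': array([ 3.13988918e+00, -1.09965900e-04, -3.02847597e-01]), 'force': array([-0.46369537, -0.6162321 , -0.09642998]), 'torque': array([0.01769189, 0.02412718, 0.02489824]), 'gripper_force': 0.0, 'opening': 0.9985099813304931}
```

View pics/top0.png

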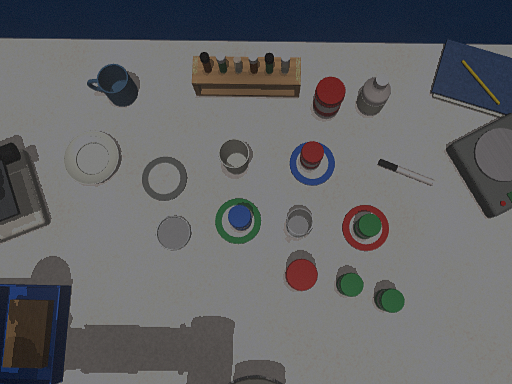

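View pics/side0.png

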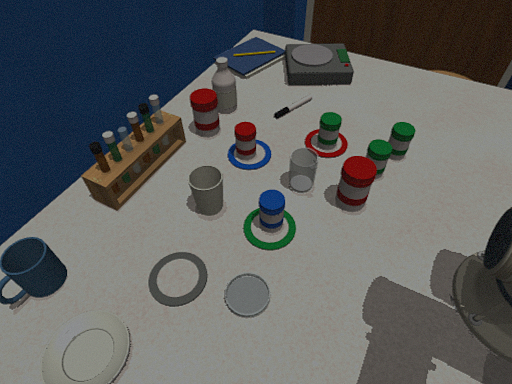

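Red look-alikes are at top-view (312,153), (330,95) and (301,275). The smallest is (312,153), on the blue mat. Green look-alikes are (368,225) on the red mat, (350,284) and (391,300), and the farthest is (368,225). There is only one blue jar, at (239,216) on the green mat. The grey mat is at (164,178). The bystanders are the beaker at (299,222), the cup at (235,155) and the dish at (174,233).

```bash
cat > h.py <<'E'
import cv2,numpy as np
from rig import manip, read_camera, calibration
def ray(n,p,z):
    c=calibration(n);T=c["camera_from_world"];R=T[:3,:3];o=-R.T@T[:3,3]
    d=R.T@np.array([(p[0]-c["cx"])/c["fx"],-(p[1]-c["cy"])/c["fy"],-1])
    return (o+d*(z-o[2])/d[2])[:2]
def mask(im,col):
    h=cv2.cvtColor(im,cv2.COLOR_BGR2HSV);H=h[...,0].astype(int)
    ok=(h[...,1]>90)&(h[...,2]>25)
    r={'r':(H<10)|(H>170),'g':(H>50)&(H<85),'b':(H>100)&(H<130)}[col]
    return (r&ok).astype(np.uint8)
def blobs(im,col):
    cs,_=cv2.findContours(mask(im,col),cv2.RETR_EXTERNAL,cv2.CHAIN_APPROX_NONE)
    return [c for c in cs if cv2.contourArea(c)>60]
def circ(n,c,z):   # contour pixels -> plane -> ellipse fit
    w=np.array([ray(n,p,z) for p in c.reshape(-1,2)],np.float32)
    (x,y),(a,b),_=cv2.fitEllipse(w*1000); return np.round([x,y,a,b])
E
python3 - <<'E'
from h import *
im=cv2.imread("pics/top0.png")
for col in 'rgb':
    for c in blobs(im,col):
        m=cv2.boundingRect(c)
        if m[1]<70 and col=='b': continue
        print(col,m,'z4',circ("top",c,.004),'z87',circ("top",c,.087),'z83',circ("top",c,.083))
s=cv2.imread("pics/side0.png")
for col in 'rgb':
    for c in blobs(s,col):
        print('side',col,cv2.boundingRect(c),cv2.contourArea(c))
for nm,p,z in (("grey",(164,178),.004),("cup",(235,152),.095),("beaker",(299,215),.09),("dish",(174,233),.014)): print(nm,ray("top",p,z))
a=cv2.resize(im[110:320,120:420],None,fx=2.6,fy=2.6,interpolation=cv2.INTER_CUBIC)
cv2.imwrite("pics/c0.png",cv2.convertScaleAbs(a,alpha=1.7))
E
```

```text
r (286, 259, 32, 32) z4 [ 349. -103.   73.   74.] z87 [347. -98.  68.  69.] z83 [347. -99.  68.  69.]
r (342, 205, 47, 46) z4 [ 465. -257.  110.  110.] z87 [ 455. -241.  102.  103.] z83 [ 455. -242.  102.  103.]
r (300, 141, 24, 23) z4 [ 650. -127.   54.   59.] z87 [ 626. -120.   51.   55.] z83 [ 627. -121.   51.   55.]
r (315, 77, 30, 31) z4 [ 811. -172.   74.   82.] z87 [ 777. -162.   69.   76.] z83 [ 778. -162.   69.   76.]
g (380, 289, 24, 23) z4 [ 294. -318.   51.   54.] z87 [ 295. -298.   48.   50.] z83 [ 295. -299.   48.   50.]
g (339, 273, 24, 23) z4 [ 329. -222.   52.   53.] z87 [ 328. -209.   48.   49.] z83 [ 328. -209.   48.   50.]
g (359, 214, 22, 23) z4 [ 472. -267.   52.   53.] z87 [ 461. -251.   48.   49.] z83 [ 462. -252.   48.   49.]
g (215, 199, 46, 45) z4 [475.  52. 108. 109.] z87 [464.  46. 100. 101.] z83 [464.  47. 100. 102.]Traceback (most recent call last):
  File "<stdin>", line 7, in <module>
  File "h.py", line 16, in circ
    w=np.array([ray(n,p,z) for p in c.reshape(-1,2)],np.float32)
                ~~~^^^^^^^
  File "h.py", line 4, in ray
    c=calibration(n);T=c["camera_from_world"];R=T[:3,:3];o=-R.T@T[:3,3]
ValueError: time passes only in moves, steps and waits
```

```bash
sed -i 's/^def ray/import functools\n@functools.cache\ndef cal(n): return calibration(n)\ndef ray/; s/c=calibration(n);T/c=cal(n);T/' h.py
python3 - <<'E'
from h import *
im=cv2.imread("pics/top0.png")
for c in blobs(im,'b'):
    m=cv2.boundingRect(c)
    if m[1]<100 or m[0]<100: continue
    print('b',m,'z4',circ("top",c,.004),'z87',circ("top",c,.087))
for nm,p,z in (("grey",(164,178),.004),("cup",(235,152),.095),("beaker",(299,215),.09),("dish",(174,233),.014)): print(nm,ray("top",p,z))
# grey mat: low saturation dark ring
h=cv2.cvtColor(im,cv2.COLOR_BGR2GRAY)[150:210,135:195]
t,m=cv2.threshold(cv2.GaussianBlur(h,(3,3),0),0,255,cv2.THRESH_BINARY_INV+cv2.THRESH_OTSU)
cs,_=cv2.findContours(m,cv2.RETR_EXTERNAL,cv2.CHAIN_APPROX_NONE)
c=max(cs,key=cv2.contourArea)+np.array([135,150]); print('grey',cv2.boundingRect(c),circ("top",c,.004))
a=cv2.resize(im[110:320,120:420],None,fx=2.6,fy=2.6,interpolation=cv2.INTER_CUBIC)
cv2.imwrite("pics/c0.png",cv2.convertScaleAbs(a,alpha=1.7))
E
```

```text
b (228, 205, 24, 25) z4 [485.  48.  54.  58.] z87 [473.  43.  50.  54.]
b (290, 142, 45, 43) z4 [ 624. -127.  102.  104.] z87 [ 603. -120.   95.   97.]
grey [0.5766345  0.23878564]
cup [0.62152591 0.05720031]
beaker [ 0.47878995 -0.09215907]
dish [0.43943468 0.20402685]
grey (142, 157, 46, 44) [576. 238. 110. 112.]
```

View pics/c0.png

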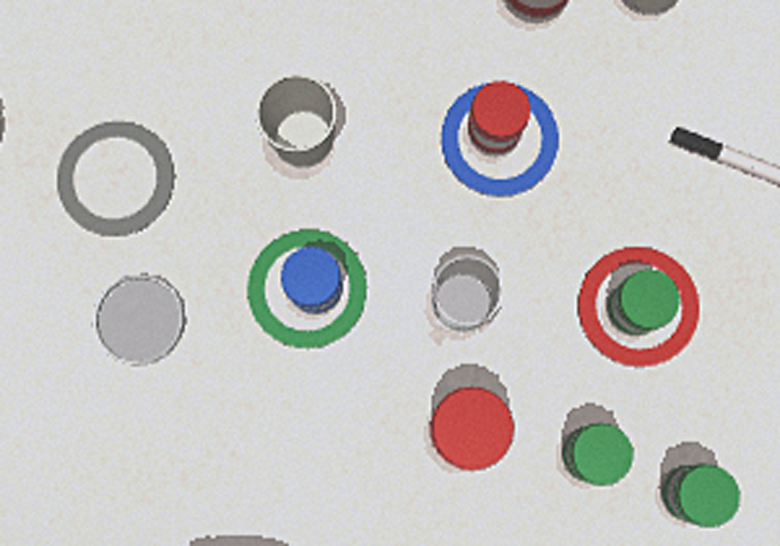

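The crop confirms the choice: blue cap at (312,279), red cap at (501,110) and green cap at (650,299), each on a mat of another colour. The plan is blue→grey, green→green, red→red, blue→blue. I'll first square the tool to yaw 0, then move above the blue jar.

{"fn": "jog_arm", "kwargs": {"rows": [[1, 0, 0, 0, 0, 0, -0.0322], [1, 0, 0, 0, 0, 0, -0.0322], [1, 0, 0, 0, 0, 0, -0.0322], [1, 0.04, 0.06, 0, 0, 0, 0], [1, 0.04, 0.06, 0, 0, 0, 0], [1, 0.04, 0.06, 0, 0, 0, 0], [1, 0.04, 0.06, 0, 0, 0, 0], [1, 0.04, 0.06, 0, 0, 0, 0], [1, 0.04, 0.06, 0, 0, 0, 0], [1, 0.04, 0.06, 0, 0, 0, 0]]}}

```text
time_s: 0.93
eef_pos: [0.3045, 0.3133, 0.231]
ee_rot: [3.141, 0.0, 0.001]
force: [1.2, 0.3, -0.3]
opening: 1.001
gripper_force: 0.0
```

{"fn": "jog_arm", "kwargs": {"rows": [[1, 0.04, 0.06, 0, 0, 0, 0], [1, 0.04, 0.06, 0, 0, 0, 0], [1, 0.04, 0.06, 0, 0, 0, 0], [1, 0.04, 0.06, 0, 0, 0, 0], [1, 0.04, 0.06, 0, 0, 0, 0], [1, 0.04, 0.06, 0, 0, 0, 0], [1, 0.04, 0.06, 0, 0, 0, 0], [1, 0.04, 0.06, 0, 0, 0, 0], [1, 0.018, 0.064, 0.06, 0, 0, 0], [1, 0, 0, 0, 0, 0, 0]]}}

```text
time_s: 1.77
eef_pos: [0.4712, 0.0413, 0.1986]
ee_rot: [3.14, 0.008, -0.004]
force: [-1.5, -0.0, -1.7]
opening: 0.999
gripper_force: 0.0
```

{"fn": "jog_arm", "kwargs": {"rows": [[1, 0.004, -0.003, 0.058, 0, 0, 0], [1, 0, 0, 0.058, 0, 0, 0], [1, 0, 0, 0.058, 0, 0, 0], [1, 0, 0, 0.058, 0, 0, 0], [1, 0, 0, 0.04, 0, 0, 0], [1, 0, 0, 0.018, 0, 0, 0], [1, 0, 0, 0, 0, 0, 0]], "grip_force": 40}}

```text
time_s: 2.35
eef_pos: [0.473, 0.0465, 0.0564]
ee_rot: [3.14, 0.005, 0.001]
force: [1.1, -1.1, 0.2]
opening: 1.001
gripper_force: 0.0
```

```bash
python3 - <<'E'
from h import *
print(manip.get_state()["eef_pos"],manip.get_state()["force"])
a=cv2.resize(read_camera("side")[100:330,150:430],None,fx=2.5,fy=2.5)
cv2.imwrite("pics/s1.png",cv2.convertScaleAbs(a,alpha=1.5))
E
```

```text
[0.4730025  0.04647531 0.05638192] [ 1.05826311 -1.1329911   0.17456116]
```

View pics/s1.png

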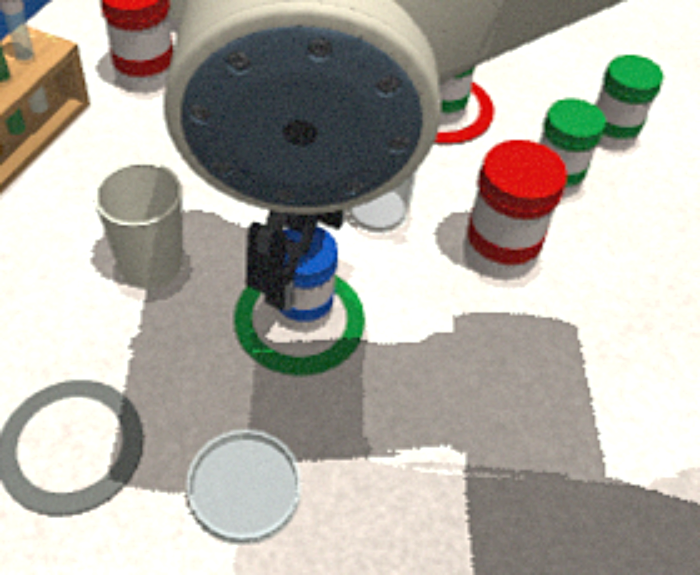

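The open left finger is beside the blue cap, at crop (268,265), and the jar is still upright. Now I'll close and lift.

{"fn": "jog_arm", "kwargs": {"rows": [[1, 0, 0.006, 0, 0, 0, 0], [0.7, 0, 0, 0, 0, 0, 0], [0.5, 0, 0, 0, 0, 0, 0], [0.3, 0, 0, 0, 0, 0, 0], [0.3, 0, 0, 0, 0, 0, 0], [0.3, 0, 0, 0, 0, 0, 0], [0.3, 0, 0, 0, 0, 0, 0], [0.3, 0, 0, 0, 0, 0, 0], [0.3, 0, 0, 0, 0, 0, 0], [0.3, 0, 0, 0, 0, 0, 0]], "grip_force": 40}}

```text
time_s: 3.23
eef_pos: [0.4756, 0.0442, 0.0596]
ee_rot: [-3.141, -0.002, 0.001]
force: [-1.3, 0.6, 5.3]
opening: 0.595
gripper_force: 41.2
```

{"fn": "jog_arm", "kwargs": {"rows": [[0.3, 0, 0, -0.02, 0, 0, 0], [0.3, 0, 0, -0.04, 0, 0, 0], [0.3, 0, 0, -0.05, 0, 0, 0], [0.3, 0, 0, -0.05, 0, 0, 0], [0.3, 0, 0, -0.05, 0, 0, 0], [0.3, 0, 0, -0.04, 0, 0, 0], [0.3, 0, 0, 0, 0, 0, 0]]}}

```text
time_s: 3.82
eef_pos: [0.4769, 0.0443, 0.1877]
ee_rot: [-3.14, -0.008, 0.001]
force: [0.2, -0.1, -1.3]
opening: 0.596
gripper_force: 42.1
```

{"fn": "jog_arm", "kwargs": {"rows": [[0.3, 0.033, -0.064, 0, 0, 0, 0], [0.3, 0.033, -0.065, 0, 0, 0, 0], [0.3, 0.034, -0.065, 0, 0, 0, 0], [0.3, 0.034, -0.065, 0, 0, 0, 0], [0.3, 0.034, -0.065, 0, 0, 0, 0], [0.3, 0.032, -0.064, 0, 0, 0, 0], [0.3, 0, 0, 0, 0, 0, 0], [0.3, 0, 0, 0, 0, 0, 0]]}}

```text
time_s: 4.48
eef_pos: [0.5742, 0.2394, 0.1809]
ee_rot: [3.14, 0.003, 0.002]
force: [-0.5, -0.3, -1.5]
opening: 0.597
gripper_force: 42.3
```

```bash
python3 - <<'E'
from h import *
im=read_camera("top")
b=sorted(blobs(im,'b'),key=cv2.contourArea)
print(manip.get_state()["eef_pos"],manip.get_state()["opening"])
a=cv2.convertScaleAbs(cv2.resize(np.hstack([im[60:260,60:260],read_camera("side")[150:350,80:280]]),None,fx=2,fy=2),alpha=1.6)
cv2.imwrite("pics/m1.png",a)
E
```

```text
[0.57402242 0.23824421 0.18174832] 0.596340752232613
```

View pics/m1.png

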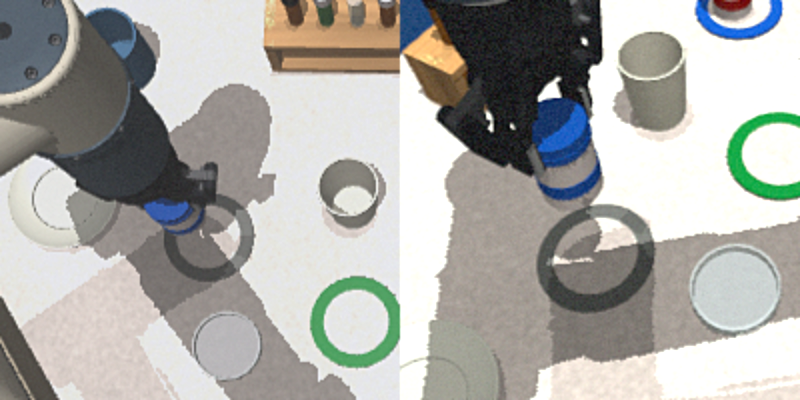

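The blue jar hangs upright in the fingers at crop (565,150), above and behind the grey mat. I'll lower it.

{"fn": "jog_arm", "kwargs": {"rows": [[0.3, 0.006, 0, 0.04, 0, 0, 0], [0.3, 0, 0, 0.05, 0, 0, 0], [0.3, 0, 0, 0.05, 0, 0, 0], [0.3, 0, 0, 0.05, 0, 0, 0], [0.3, 0, 0, 0.03, 0, 0, 0], [0.3, 0, 0, 0.014, 0, 0, 0], [0.3, 0, 0, 0, 0, 0, 0], [0.3, 0, 0, 0, 0, 0, 0], [0.3, 0, 0, 0, 0, 0, 0]]}}

```text
time_s: 5.33
eef_pos: [0.5785, 0.2381, 0.0682]
ee_rot: [-3.14, -0.003, 0.001]
force: [-0.4, 0.8, -1.9]
opening: 0.594
gripper_force: 42.4
```

{"fn": "jog_arm", "kwargs": {"rows": [[0.3, 0, 0, 0.008, 0, 0, 0], [0.3, 0, 0, 0, 0, 0, 0], [0.3, 0, 0, 0, 0, 0, 0]]}}

```text
time_s: 5.58
eef_pos: [0.5776, 0.238, 0.0627]
ee_rot: [-3.141, -0.0, 0.001]
force: [0.2, 1.0, -1.7]
opening: 0.599
gripper_force: 42.4
```

{"fn": "jog_arm", "kwargs": {"rows": [[0.3, 0, 0, 0.006, 0, 0, 0], [0.3, 0, 0, 0, 0, 0, 0], [0.3, 0, 0, 0, 0, 0, 0]]}}

```text
time_s: 5.83
eef_pos: [0.5779, 0.2383, 0.0597]
ee_rot: [-3.141, -0.001, 0.001]
force: [0.3, 0.2, -0.3]
opening: 0.596
gripper_force: 42.5
```

{"fn": "jog_arm", "kwargs": {"rows": [[0.3, 0, 0, 0.004, 0, 0, 0], [0.3, 0, 0, 0, 0, 0, 0], [0.3, 0, 0, 0, 0, 0, 0]]}}

```text
time_s: 6.08
eef_pos: [0.5786, 0.2383, 0.0596]
ee_rot: [-3.141, -0.003, 0.002]
force: [-2.1, -0.5, 9.7]
opening: 0.595
gripper_force: 43.3
```

{"fn": "jog_arm", "kwargs": {"rows": [[0.65, 0, 0, -0.003, 0, 0, 0], [0.8, 0, 0, 0, 0, 0, 0], [1, 0, 0, 0, 0, 0, 0], [1, 0, 0, 0, 0, 0, 0], [1, 0, 0, 0, 0, 0, 0], [1, 0, 0, 0, 0, 0, 0], [1, 0, 0, 0, 0, 0, 0], [1, 0, 0, -0.02, 0, 0, 0], [1, 0, 0, -0.04, 0, 0, 0], [1, 0, 0, -0.06, 0, 0, 0]]}}

```text
time_s: 6.92
eef_pos: [0.576, 0.2372, 0.1175]
ee_rot: [3.139, 0.005, 0.0]
force: [0.2, 0.5, 0.1]
opening: 1.004
gripper_force: 0.0
```

{"fn": "jog_arm", "kwargs": {"rows": [[1, 0, 0, -0.06, 0, 0, 0], [1, 0, 0, -0.06, 0, 0, 0], [1, 0, 0, -0.03, 0, 0, 0], [1, -0.017, 0.075, 0, 0, 0, 0], [1, -0.017, 0.075, 0, 0, 0, 0], [1, -0.017, 0.075, 0, 0, 0, 0], [1, -0.017, 0.075, 0, 0, 0, 0], [1, -0.017, 0.075, 0, 0, 0, 0], [1, -0.017, 0.075, 0, 0, 0, 0], [1, 0, 0, 0, 0, 0, 0]]}}

```text
time_s: 7.75
eef_pos: [0.5252, 0.0079, 0.1955]
ee_rot: [3.141, -0.001, -0.003]
force: [-0.2, -0.4, 0.9]
opening: 0.999
gripper_force: 0.0
```

```bash
python3 - <<'E'
from h import *
print(manip.get_state()["eef_pos"])
im=read_camera("top")
for c in blobs(im,'b'):
    m=cv2.boundingRect(c)
    if 100<m[1] and m[0]>100: print(m,circ("top",c,.087),circ("top",c,.004))
a=cv2.convertScaleAbs(cv2.resize(im[60:320],None,fx=1.5,fy=1.5),alpha=1.6)
cv2.imwrite("pics/m2.png",a)
E
```

```text
[0.52517078 0.00792238 0.19550326]
(290, 142, 45, 43) [ 603. -120.   94.   97.] [ 624. -127.  102.  104.]
```

View pics/m2.png

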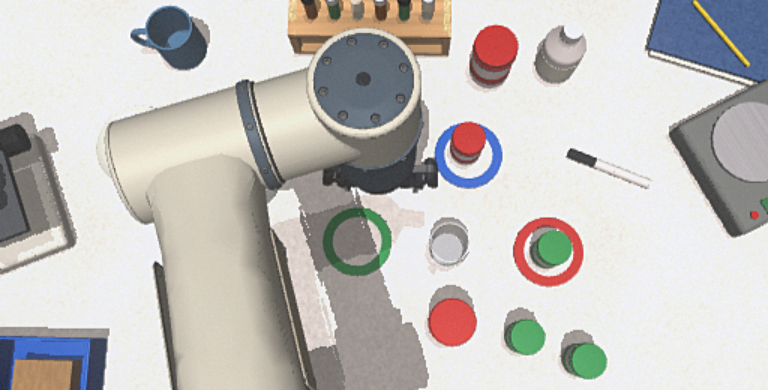

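The arm hides the grey mat. The green jar at (553,247) and everything else are undisturbed, so I'll carry on to the green jar and check blue from there.

{"fn": "jog_arm", "kwargs": {"rows": [[1, -0.018, 0.074, 0, 0, 0, 0], [1, -0.018, 0.074, 0, 0, 0, 0], [1, -0.018, 0.074, 0, 0, 0, 0], [1, -0.018, 0.074, 0, 0, 0, 0], [1, -0.018, 0.074, 0, 0, 0, 0], [1, -0.018, 0.074, 0, 0, 0, 0], [1, -0.018, 0.074, 0, 0, 0, 0], [1, 0, 0, 0, 0, 0, 0], [1, 0, 0, 0, 0, 0, 0]]}}

```text
time_s: 8.55
eef_pos: [0.4637, -0.2473, 0.1942]
ee_rot: [3.142, -0.0, -0.002]
force: [-0.2, -0.6, -0.3]
opening: 1.001
gripper_force: 0.0
```

```bash
python3 - <<'E'
from h import *
print(manip.get_state()["eef_pos"])
im=read_camera("top")
for col in 'bg':
  for c in blobs(im,col):
    m=cv2.boundingRect(c)
    if 100<m[1]<250 and m[0]>100: print(col,m,circ("top",c,.087),circ("top",c,.004))
E
```

```text
[ 0.46373433 -0.24734319  0.19418502]
b (146, 159, 24, 24) [576. 236.  50.  53.] [596. 257.  54.  57.]
g (358, 218, 23, 20) [ 457. -251.   40.   50.] [ 467. -267.   43.   54.]
g (215, 199, 46, 45) [464.  46. 100. 101.] [475.  52. 107. 109.]
```

Blue stands at (576,236) against the mat's (576,238), so the parking is good. Now I'll grasp green.

{"fn": "jog_arm", "kwargs": {"rows": [[1, 0, 0.006, 0.05, 0, 0, 0], [1, 0, 0, 0.058, 0, 0, 0], [1, 0, 0, 0.058, 0, 0, 0], [1, 0, 0, 0.058, 0, 0, 0], [1, 0, 0, 0.036, 0, 0, 0], [1, 0, 0, 0.01, 0, 0, 0], [1, 0, 0, 0, 0, 0, 0], [1, 0, 0, 0, 0, 0, 0]]}}

```text
time_s: 9.27
eef_pos: [0.4652, -0.2486, 0.0601]
ee_rot: [3.141, -0.002, 0.003]
force: [0.2, -0.0, 0.6]
opening: 1.0
gripper_force: 0.0
```

{"fn": "jog_arm", "kwargs": {"rows": [[0.8, 0, 0, 0, 0, 0, 0], [0.6, 0, 0, 0, 0, 0, 0], [0.4, 0, 0, 0, 0, 0, 0], [0.3, 0, 0, 0, 0, 0, 0], [0.3, 0, 0, 0, 0, 0, 0], [0.3, 0, 0, 0, 0, 0, 0], [0.3, 0, 0, 0, 0, 0, 0], [0.3, 0, 0, 0, 0, 0, 0]]}}

```text
time_s: 9.93
eef_pos: [0.4648, -0.2494, 0.0603]
ee_rot: [3.141, -0.003, 0.001]
force: [0.3, 1.2, 7.2]
opening: 0.598
gripper_force: 41.3
```

{"fn": "jog_arm", "kwargs": {"rows": [[0.3, 0, 0, -0.02, 0, 0, 0], [0.3, 0, 0, -0.04, 0, 0, 0], [0.3, 0, 0, -0.05, 0, 0, 0], [0.3, 0, 0, -0.05, 0, 0, 0], [0.3, 0, 0, -0.05, 0, 0, 0], [0.3, 0, 0, -0.04, 0, 0, 0], [0.3, 0, 0, 0, 0, 0, 0]]}}

```text
time_s: 10.52
eef_pos: [0.4658, -0.2502, 0.1891]
ee_rot: [3.138, -0.008, 0.001]
force: [0.9, -1.4, -1.3]
opening: 0.597
gripper_force: 42.2
```

{"fn": "jog_arm", "kwargs": {"rows": [[0.3, 0.003, -0.06, -0.01, 0, 0, 0], [0.3, 0.003, -0.078, 0, 0, 0, 0], [0.3, 0.003, -0.078, 0, 0, 0, 0], [0.3, 0.003, -0.078, 0, 0, 0, 0], [0.3, 0.003, -0.078, 0, 0, 0, 0], [0.3, 0.003, -0.078, 0, 0, 0, 0], [0.3, 0.003, -0.078, 0, 0, 0, 0], [0.3, 0.003, -0.078, 0, 0, 0, 0], [0.3, 0, 0, 0, 0, 0, 0], [0.3, 0, 0, 0, 0, 0, 0]]}}

```text
time_s: 11.35
eef_pos: [0.4751, 0.0557, 0.1886]
ee_rot: [3.142, 0.001, 0.004]
force: [0.8, -0.3, -1.4]
opening: 0.596
gripper_force: 42.6
```

{"fn": "jog_arm", "kwargs": {"rows": [[0.3, 0.006, 0.004, 0.04, 0, 0, 0], [0.3, 0, 0, 0.05, 0, 0, 0], [0.3, 0, 0, 0.05, 0, 0, 0], [0.3, 0, 0, 0.05, 0, 0, 0], [0.3, 0, 0, 0.04, 0, 0, 0], [0.3, 0, 0, 0.016, 0, 0, 0], [0.3, 0, 0, 0.004, 0, 0, 0], [0.3, 0, 0, 0, 0, 0, 0], [0.3, 0, 0, 0, 0, 0, 0]]}}

```text
time_s: 12.1
eef_pos: [0.4797, 0.0518, 0.0652]
ee_rot: [-3.141, -0.002, 0.0]
force: [-0.7, 1.3, -0.8]
opening: 0.596
gripper_force: 42.6
```

{"fn": "jog_arm", "kwargs": {"rows": [[0.3, 0, 0, 0.004, 0, 0, 0], [0.3, 0, 0, 0, 0, 0, 0], [0.3, 0, 0, 0, 0, 0, 0]]}}

```text
time_s: 12.35
eef_pos: [0.479, 0.052, 0.0625]
ee_rot: [-3.141, -0.001, 0.001]
force: [0.6, 0.8, -1.0]
opening: 0.596
gripper_force: 42.6
```

{"fn": "jog_arm", "kwargs": {"rows": [[0.3, 0, 0, 0.005, 0, 0, 0], [0.3, 0, 0, 0, 0, 0, 0], [0.3, 0, 0, 0, 0, 0, 0]]}}

```text
time_s: 12.6
eef_pos: [0.4795, 0.0521, 0.0603]
ee_rot: [-3.141, -0.002, 0.001]
force: [-0.2, -0.7, 4.3]
opening: 0.598
gripper_force: 43.0
```

{"fn": "jog_arm", "kwargs": {"rows": [[0.3, 0, 0, 0.003, 0, 0, 0], [0.3, 0, 0, 0, 0, 0, 0], [0.3, 0, 0, 0, 0, 0, 0]]}}

```text
time_s: 12.85
eef_pos: [0.4799, 0.0521, 0.0603]
ee_rot: [-3.141, -0.003, 0.002]
force: [-4.9, 0.0, 16.5]
opening: 0.594
gripper_force: 44.3
```

{"fn": "jog_arm", "kwargs": {"rows": [[0.65, 0, 0, -0.004, 0, 0, 0], [0.8, 0, 0, 0, 0, 0, 0], [1, 0, 0, 0, 0, 0, 0], [1, 0, 0, 0, 0, 0, 0], [1, 0, 0, 0, 0, 0, 0], [1, 0, 0, 0, 0, 0, 0], [1, 0, 0, 0, 0, 0, 0], [1, 0, 0, -0.02, 0, 0, 0], [1, 0, 0, -0.04, 0, 0, 0], [1, 0, 0, -0.06, 0, 0, 0]]}}

```text
time_s: 13.68
eef_pos: [0.4767, 0.0513, 0.1182]
ee_rot: [3.14, 0.006, 0.0]
force: [0.4, 0.5, -0.8]
opening: 1.003
gripper_force: 0.0
```

{"fn": "jog_arm", "kwargs": {"rows": [[1, 0, 0, -0.06, 0, 0, 0], [1, 0, 0, -0.06, 0, 0, 0], [1, 0, 0, -0.03, 0, 0, 0], [1, 0.05, 0.056, 0, 0, 0, 0], [1, 0.05, 0.057, 0, 0, 0, 0], [1, 0.05, 0.057, 0, 0, 0, 0], [1, 0.05, 0.057, 0, 0, 0, 0], [1, 0.05, 0.057, 0, 0, 0, 0], [1, 0.048, 0.056, 0, 0, 0, 0], [1, 0, 0, 0, 0, 0, 0]]}}

```text
time_s: 14.52
eef_pos: [0.6299, -0.1227, 0.192]
ee_rot: [3.14, 0.003, -0.004]
force: [-1.4, 2.0, -1.6]
opening: 1.003
gripper_force: 0.0
```

```bash
python3 - <<'E'
from h import *
print(manip.get_state()["eef_pos"])
im=read_camera("top")
for col in 'rgb':
  for c in blobs(im,col):
    m=cv2.boundingRect(c)
    if 100<m[1]<250 and m[0]>100: print(col,m,circ("top",c,.087),circ("top",c,.004))
E
```

```text
[ 0.62985755 -0.12266512  0.19198022]
r (342, 205, 47, 46) [ 455. -241.  102.  103.] [ 465. -257.  110.  111.]
r (300, 141, 24, 28) [ 623. -119.   50.   64.] [ 646. -126.   54.   69.]
b (146, 159, 24, 24) [576. 236.  50.  54.] [596. 257.  54.  58.]
b (290, 142, 45, 43) [ 603. -120.   95.   97.] [ 624. -127.  102.  104.]
```

{"fn": "jog_arm", "kwargs": {"rows": [[1, 0, -0.006, 0.05, 0, 0, 0], [1, 0, 0, 0.058, 0, 0, 0], [1, 0, 0, 0.058, 0, 0, 0], [1, 0, 0, 0.058, 0, 0, 0], [1, 0, 0, 0.034, 0, 0, 0], [1, 0, 0, 0.01, 0, 0, 0], [1, 0, 0, 0, 0, 0, 0], [1, 0, 0, 0, 0, 0, 0]]}}

```text
time_s: 15.23
eef_pos: [0.6284, -0.1148, 0.0622]
ee_rot: [3.141, -0.002, 0.001]
force: [-0.1, 0.3, 0.7]
opening: 0.997
gripper_force: 0.0
```

{"fn": "jog_arm", "kwargs": {"rows": [[0.8, 0, 0, 0, 0, 0, 0], [0.6, 0, 0, 0, 0, 0, 0], [0.4, 0, 0, 0, 0, 0, 0], [0.3, 0, 0, 0, 0, 0, 0], [0.3, 0, 0, 0, 0, 0, 0], [0.3, 0, 0, 0, 0, 0, 0], [0.3, 0, 0, 0, 0, 0, 0], [0.3, 0, 0, 0, 0, 0, 0]]}}

```text
time_s: 15.9
eef_pos: [0.629, -0.1152, 0.0627]
ee_rot: [3.141, -0.003, 0.001]
force: [-0.8, 0.3, 6.1]
opening: 0.597
gripper_force: 41.0
```

{"fn": "jog_arm", "kwargs": {"rows": [[0.3, 0, 0, -0.02, 0, 0, 0], [0.3, 0, 0, -0.04, 0, 0, 0], [0.3, 0, 0, -0.05, 0, 0, 0], [0.3, 0, 0, -0.05, 0, 0, 0], [0.3, 0, 0, -0.05, 0, 0, 0], [0.3, 0, 0, -0.04, 0, 0, 0], [0.3, 0, 0, 0, 0, 0, 0]]}}

```text
time_s: 16.48
eef_pos: [0.6297, -0.1155, 0.1916]
ee_rot: [3.14, -0.008, 0.001]
force: [0.0, 0.2, 0.3]
opening: 0.601
gripper_force: 41.9
```

{"fn": "jog_arm", "kwargs": {"rows": [[0.3, -0.054, 0.047, 0, 0, 0, 0], [0.3, -0.054, 0.047, 0, 0, 0, 0], [0.3, -0.054, 0.047, 0, 0, 0, 0], [0.3, -0.054, 0.047, 0, 0, 0, 0], [0.3, -0.054, 0.047, 0, 0, 0, 0], [0.3, -0.054, 0.047, 0, 0, 0, 0], [0.3, 0, 0, 0, 0, 0, 0], [0.3, 0, 0, 0, 0, 0, 0]]}}

```text
time_s: 17.15
eef_pos: [0.4643, -0.2569, 0.186]
ee_rot: [-3.141, 0.0, -0.002]
force: [0.3, 0.2, -1.5]
opening: 0.601
gripper_force: 42.0
```

```bash
python3 - <<'E'
from h import *
print(manip.get_state()["eef_pos"])
im=read_camera("top")
for col in 'gb':
  for c in blobs(im,col):
    m=cv2.boundingRect(c)
    if 100<m[1]<250 and m[0]>100: print(col,m,circ("top",c,.087),circ("top",c,.004))
a=cv2.convertScaleAbs(np.hstack([im,read_camera("side")])[60:330],alpha=1.6)
cv2.imwrite("pics/m3.png",cv2.resize(a,None,fx=.78,fy=.78,interpolation=cv2.INTER_AREA))
E
```

```text
[ 0.46430654 -0.25692979  0.18600277]
g (215, 199, 46, 45) [464.  46. 100. 101.] [475.  52. 107. 109.]
b (146, 159, 24, 24) [576. 237.  51.  54.] [596. 257.  54.  58.]
```

View pics/m3.png

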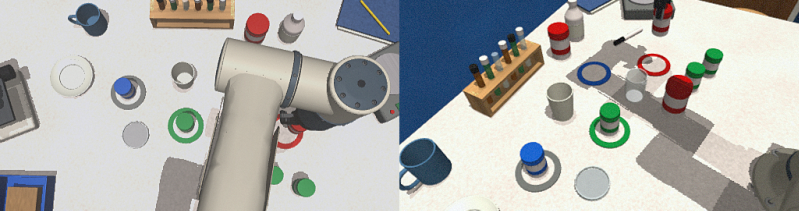

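Green stands on the green mat at top (184,122), blue on grey at (123,88), and red is held upright over the red mat. Now I'll lower red.

{"fn": "jog_arm", "kwargs": {"rows": [[0.3, 0.005, 0, 0.04, 0, 0, 0], [0.3, 0, 0, 0.05, 0, 0, 0], [0.3, 0, 0, 0.05, 0, 0, 0], [0.3, 0, 0, 0.05, 0, 0, 0], [0.3, 0, 0, 0.03, 0, 0, 0], [0.3, 0, 0, 0.016, 0, 0, 0], [0.3, 0, 0, 0.004, 0, 0, 0], [0.3, 0, 0, 0, 0, 0, 0], [0.3, 0, 0, 0, 0, 0, 0]]}}

```text
time_s: 18.0
eef_pos: [0.4695, -0.2561, 0.0669]
ee_rot: [3.141, -0.002, 0.001]
force: [1.0, -1.0, -0.0]
opening: 0.593
gripper_force: 42.0
```

{"fn": "jog_arm", "kwargs": {"rows": [[0.3, 0, 0, 0.004, 0, 0, 0], [0.3, 0, 0, 0, 0, 0, 0], [0.3, 0, 0, 0, 0, 0, 0]]}}

```text
time_s: 18.25
eef_pos: [0.4687, -0.2562, 0.0644]
ee_rot: [3.141, -0.001, 0.001]
force: [-0.2, -0.1, -1.9]
opening: 0.597
gripper_force: 42.0
```

{"fn": "jog_arm", "kwargs": {"rows": [[0.3, 0, 0, 0.004, 0, 0, 0], [0.3, 0, 0, 0, 0, 0, 0], [0.3, 0, 0, 0, 0, 0, 0]]}}

```text
time_s: 18.5
eef_pos: [0.469, -0.2564, 0.0627]
ee_rot: [3.141, -0.002, 0.001]
force: [-0.2, -0.4, 3.6]
opening: 0.599
gripper_force: 42.1
```

{"fn": "jog_arm", "kwargs": {"rows": [[0.3, 0, 0, 0.003, 0, 0, 0], [0.3, 0, 0, 0, 0, 0, 0], [0.3, 0, 0, 0, 0, 0, 0]]}}

```text
time_s: 18.75
eef_pos: [0.4699, -0.2566, 0.0625]
ee_rot: [3.14, -0.004, 0.001]
force: [-1.4, 2.1, 12.0]
opening: 0.599
gripper_force: 42.2
```

{"fn": "jog_arm", "kwargs": {"rows": [[0.65, 0, 0, -0.003, 0, 0, 0], [0.8, 0, 0, 0, 0, 0, 0], [1, 0, 0, 0, 0, 0, 0], [1, 0, 0, 0, 0, 0, 0], [1, 0, 0, 0, 0, 0, 0], [1, 0, 0, 0, 0, 0, 0], [1, 0, 0, 0, 0, 0, 0], [1, 0, 0, -0.02, 0, 0, 0], [1, 0, 0, -0.04, 0, 0, 0], [1, 0, 0, -0.06, 0, 0, 0]]}}

```text
time_s: 19.58
eef_pos: [0.4667, -0.2555, 0.1209]
ee_rot: [-3.14, 0.005, 0.0]
force: [1.1, -0.7, 0.9]
opening: 1.0
gripper_force: 0.0
```

{"fn": "jog_arm", "kwargs": {"rows": [[1, 0, 0, -0.06, 0, 0, 0], [1, 0, 0, -0.06, 0, 0, 0], [1, 0, 0, -0.03, 0, 0, 0], [1, 0.017, -0.076, 0, 0, 0, 0], [1, 0.017, -0.076, 0, 0, 0, 0], [1, 0.017, -0.076, 0, 0, 0, 0], [1, 0.017, -0.076, 0, 0, 0, 0], [1, 0.017, -0.076, 0, 0, 0, 0], [1, 0.017, -0.076, 0, 0, 0, 0], [1, 0.017, -0.076, 0, 0, 0, 0]]}}

```text
time_s: 20.42
eef_pos: [0.5278, 0.0118, 0.198]
ee_rot: [-3.141, -0.001, 0.001]
force: [1.4, -0.6, -0.5]
opening: 1.001
gripper_force: 0.0
```

{"fn": "jog_arm", "kwargs": {"rows": [[1, 0.017, -0.076, 0, 0, 0, 0], [1, 0.017, -0.076, 0, 0, 0, 0], [1, 0.017, -0.076, 0, 0, 0, 0], [1, 0.017, -0.076, 0, 0, 0, 0], [1, 0.017, -0.076, 0, 0, 0, 0], [1, 0.017, -0.076, 0, 0, 0, 0], [1, 0, 0, 0, 0, 0, 0], [1, 0, 0, 0, 0, 0, 0]]}}

```text
time_s: 21.08
eef_pos: [0.5784, 0.2399, 0.1965]
ee_rot: [3.141, 0.001, 0.003]
force: [-0.5, -0.3, -0.8]
opening: 0.998
gripper_force: 0.0
```

```bash
python3 - <<'E'
from h import *
print(manip.get_state()["eef_pos"])
im=read_camera("top")
for col in 'rgb':
  for c in blobs(im,col):
    m=cv2.boundingRect(c)
    if 100<m[1]<250 and m[0]>100: print(col,m,circ("top",c,.087),circ("top",c,.004))
    if col=='r' and 100<m[1]<250:
      # inner red blobs: separate cap from ring by component
      pass
def inner(col,xy):
  n,l,s,ce=cv2.connectedComponentsWithStats(mask(im,col))
  for i in range(1,n):
    if s[i,4]>100 and abs(ce[i]-xy).max()<25: print(col,s[i],ray("top",ce[i],.087),ray("top",ce[i],.004))
inner('r',(366,228));inner('g',(238,221))
a=cv2.convertScaleAbs(cv2.resize(im[110:260,200:400],None,fx=3,fy=3),alpha=1.6)
cv2.imwrite("pics/m4.png",a)
E
```

```text
[0.57839982 0.23986734 0.19654526]
r (342, 205, 47, 46) [ 455. -241.  102.  103.] [ 465. -257.  110.  111.]
g (215, 198, 46, 46) [464.  46. 100. 101.] [475.  52. 108. 109.]
b (146, 159, 24, 24) [576. 236.  50.  54.] [596. 257.  54.  58.]
b (290, 142, 45, 43) [ 602. -120.  101.  102.] [ 623. -127.  109.  110.]
r [ 342  205   47   46 1140] [ 0.45674138 -0.24537388] [ 0.46712852 -0.26146622]
g [ 215  198   46   46 1106] [0.46654432 0.04759129] [0.4776752  0.05372581]
```

View pics/m4.png

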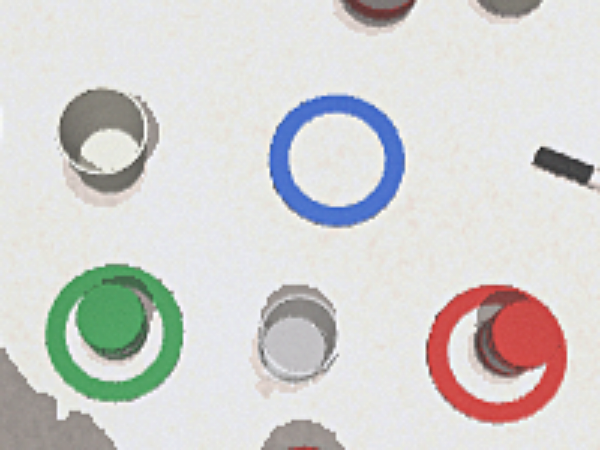

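Green sits inside its white circle (cap at crop (111,318)). The empty blue mat is now fully visible at (623,-127). The red cap, at about crop (528,332), merges with the rim, so I'll compute its offset.

```bash
python3 - <<'E'
from h import *
P=lambda x,y:(x/3+200-.33,y/3+110-.33)
print(ray("top",P(528,332),.087),ray("top",P(111,318),.087))
s=read_camera("side")
for col in 'rg':
  for c in blobs(s,col):
    m=cv2.boundingRect(c); print(col,m,ray("side",(m[0]+m[2]/2-.5,m[1]+m[3]/2-.5),.076))
a=cv2.convertScaleAbs(cv2.resize(s[100:250,230:430],None,fx=3,fy=3),alpha=1.5)
cv2.imwrite("pics/m5.png",a)
E
```

```text
[ 0.47088971 -0.26506241] [0.47457598 0.04887351]
r (337, 187, 32, 19) [ 0.33606174 -0.04505949]
r (341, 156, 36, 32) [ 0.34615233 -0.11713509]
r (305, 129, 43, 28) [ 0.44112441 -0.17300113]
r (195, 116, 24, 15) [ 0.72770904 -0.10568911]
r (319, 109, 21, 19) [ 0.46713873 -0.26262693]
r (190, 88, 28, 25) [ 0.78828502 -0.18308957]
g (244, 192, 52, 58) [0.45700093 0.08687649]
g (368, 140, 39, 21) [ 0.30952503 -0.21247235]
g (392, 122, 23, 19) [ 0.29284262 -0.29632104]
g (337, 49, 13, 13) [ 0.53847727 -0.5760698 ]
```

View pics/m5.png

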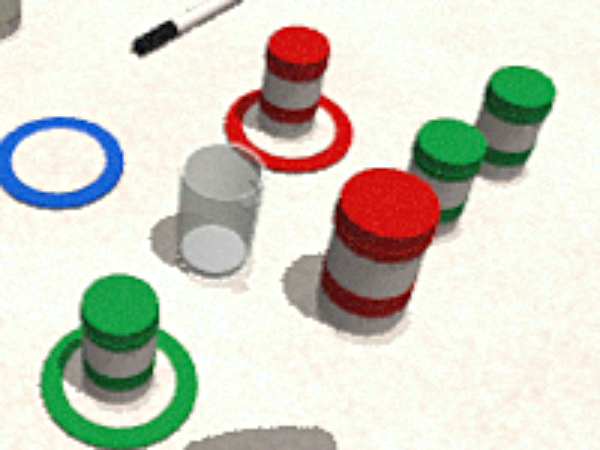

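Both views put red at about (468..471,-263), upright and within the circle but 7–9 mm off centre. I'll finish blue first and then re-check red.

{"fn": "jog_arm", "kwargs": {"rows": [[1, 0, 0.004, 0.055, 0, 0, 0], [1, 0, 0, 0.058, 0, 0, 0], [1, 0, 0, 0.058, 0, 0, 0], [1, 0, 0, 0.058, 0, 0, 0], [1, 0, 0, 0.036, 0, 0, 0], [1, 0, 0, 0.01, 0, 0, 0], [1, 0, 0, 0, 0, 0, 0], [1, 0, 0, 0, 0, 0, 0]]}}

```text
time_s: 21.85
eef_pos: [0.5795, 0.2355, 0.0611]
ee_rot: [-3.141, -0.002, 0.0]
force: [0.1, 0.0, 1.4]
opening: 1.004
gripper_force: 0.0
```

{"fn": "jog_arm", "kwargs": {"rows": [[0.8, 0, 0, 0, 0, 0, 0], [0.6, 0, 0, 0, 0, 0, 0], [0.4, 0, 0, 0, 0, 0, 0], [0.3, 0, 0, 0, 0, 0, 0], [0.3, 0, 0, 0, 0, 0, 0], [0.3, 0, 0, 0, 0, 0, 0], [0.3, 0, 0, 0, 0, 0, 0], [0.3, 0, 0, 0, 0, 0, 0]]}}

```text
time_s: 22.52
eef_pos: [0.5796, 0.2366, 0.0611]
ee_rot: [-3.14, -0.003, 0.001]
force: [-0.4, 0.8, 6.0]
opening: 0.595
gripper_force: 41.1
```

{"fn": "jog_arm", "kwargs": {"rows": [[0.3, 0, 0, -0.02, 0, 0, 0], [0.3, 0, 0, -0.04, 0, 0, 0], [0.3, 0, 0, -0.05, 0, 0, 0], [0.3, 0, 0, -0.05, 0, 0, 0], [0.3, 0, 0, -0.05, 0, 0, 0], [0.3, 0, 0, -0.05, 0, 0, 0], [0.3, 0, 0, 0, 0, 0, 0]]}}

```text
time_s: 23.1
eef_pos: [0.5807, 0.2366, 0.1958]
ee_rot: [-3.138, -0.009, 0.001]
force: [0.4, 0.0, 0.6]
opening: 0.597
gripper_force: 42.1
```

{"fn": "jog_arm", "kwargs": {"rows": [[0.3, 0.009, 0.06, -0.01, 0, 0, 0], [0.3, 0.009, 0.074, 0, 0, 0, 0], [0.3, 0.009, 0.074, 0, 0, 0, 0], [0.3, 0.009, 0.074, 0, 0, 0, 0], [0.3, 0.009, 0.074, 0, 0, 0, 0], [0.3, 0.009, 0.074, 0, 0, 0, 0], [0.3, 0.009, 0.074, 0, 0, 0, 0], [0.3, 0.009, 0.074, 0, 0, 0, 0], [0.3, 0.009, 0.074, 0, 0, 0, 0], [0.3, 0.009, 0.072, 0, 0, 0, 0]]}}

```text
time_s: 23.93
eef_pos: [0.6232, -0.1278, 0.194]
ee_rot: [-3.141, 0.001, 0.001]
force: [1.7, -0.1, -1.7]
opening: 0.597
gripper_force: 42.1
```

{"fn": "jog_arm", "kwargs": {"rows": [[0.3, 0, 0, 0, 0, 0, 0], [0.3, 0, 0, 0, 0, 0, 0], [0.3, 0, 0, 0, 0, 0, 0]]}}

```text
time_s: 24.18
eef_pos: [0.6234, -0.126, 0.1939]
ee_rot: [-3.141, 0.001, -0.0]
force: [-0.6, 0.0, -0.6]
opening: 0.593
gripper_force: 42.4
```

{"fn": "jog_arm", "kwargs": {"rows": [[0.3, 0.003, 0, 0.045, 0, 0, 0], [0.3, 0, 0, 0.05, 0, 0, 0], [0.3, 0, 0, 0.05, 0, 0, 0], [0.3, 0, 0, 0.05, 0, 0, 0], [0.3, 0, 0, 0.04, 0, 0, 0], [0.3, 0, 0, 0.016, 0, 0, 0], [0.3, 0, 0, 0.004, 0, 0, 0], [0.3, 0, 0, 0, 0, 0, 0], [0.3, 0, 0, 0, 0, 0, 0]]}}

```text
time_s: 24.93
eef_pos: [0.6264, -0.1257, 0.0686]
ee_rot: [3.141, -0.003, 0.002]
force: [-0.1, -0.4, -0.6]
opening: 0.594
gripper_force: 42.4
```

{"fn": "jog_arm", "kwargs": {"rows": [[0.3, 0, 0, 0.004, 0, 0, 0], [0.3, 0, 0, 0, 0, 0, 0], [0.3, 0, 0, 0, 0, 0, 0]]}}

```text
time_s: 25.18
eef_pos: [0.6256, -0.126, 0.0656]
ee_rot: [-3.142, -0.001, 0.001]
force: [1.2, -0.2, -1.3]
opening: 0.596
gripper_force: 42.4
```

{"fn": "jog_arm", "kwargs": {"rows": [[0.3, 0, 0, 0.006, 0, 0, 0], [0.3, 0, 0, 0, 0, 0, 0], [0.3, 0, 0, 0, 0, 0, 0]]}}

```text
time_s: 25.43
eef_pos: [0.6251, -0.126, 0.0616]
ee_rot: [-3.142, 0.0, 0.001]
force: [-0.1, -0.2, -1.7]
opening: 0.594
gripper_force: 42.4
```

{"fn": "jog_arm", "kwargs": {"rows": [[0.3, 0, 0, 0.004, 0, 0, 0], [0.3, 0, 0, 0, 0, 0, 0], [0.3, 0, 0, 0, 0, 0, 0]]}}

```text
time_s: 25.68
eef_pos: [0.626, -0.1261, 0.0612]
ee_rot: [3.141, -0.002, 0.001]
force: [-0.8, 1.2, 5.8]
opening: 0.597
gripper_force: 42.9
```

Contact is made. I'll release, rise, and move away to the left (y ≈ +0.17) to look.

{"fn": "jog_arm", "kwargs": {"rows": [[0.65, 0, 0, 0, 0, 0, 0], [0.8, 0, 0, 0, 0, 0, 0], [1, 0, 0, 0, 0, 0, 0], [1, 0, 0, 0, 0, 0, 0], [1, 0, 0, 0, 0, 0, 0], [1, 0, 0, 0, 0, 0, 0], [1, 0, 0, 0, 0, 0, 0], [1, 0, 0, -0.02, 0, 0, 0], [1, 0, 0, -0.04, 0, 0, 0], [1, 0, 0, -0.06, 0, 0, 0]]}}

```text
time_s: 26.52
eef_pos: [0.6235, -0.1258, 0.1185]
ee_rot: [-3.141, 0.006, 0.0]
force: [-0.3, -0.3, -0.1]
opening: 1.0
gripper_force: 0.0
```

{"fn": "jog_arm", "kwargs": {"rows": [[1, 0, 0, -0.06, 0, 0, 0], [1, 0, 0, -0.06, 0, 0, 0], [1, 0, 0, -0.03, 0, 0, 0], [1, -0.01, -0.076, 0, 0, 0, 0], [1, -0.01, -0.076, 0, 0, 0, 0], [1, -0.01, -0.076, 0, 0, 0, 0], [1, -0.01, -0.076, 0, 0, 0, 0], [1, -0.01, -0.076, 0, 0, 0, 0], [1, -0.01, -0.076, 0, 0, 0, 0], [1, -0.01, -0.076, 0, 0, 0, 0]]}}

```text
time_s: 27.35
eef_pos: [0.5896, 0.1417, 0.196]
ee_rot: [-3.141, -0.001, 0.001]
force: [0.9, 0.5, 0.0]
opening: 1.001
gripper_force: 0.0
```

{"fn": "jog_arm", "kwargs": {"rows": [[1, -0.01, -0.076, 0, 0, 0, 0], [1, 0, -0.06, 0, 0, 0, 0], [1, 0, 0, 0, 0, 0, 0], [1, 0, 0, 0, 0, 0, 0]]}}

```text
time_s: 27.68
eef_pos: [0.5848, 0.2097, 0.1954]
ee_rot: [-3.141, -0.0, 0.004]
force: [-0.3, 0.3, -0.5]
opening: 1.0
gripper_force: 0.0
```

```bash
python3 - <<'E'
from h import *
print(manip.get_state()["eef_pos"])
im=np.mean([read_camera("top") for _ in range(6)],0).astype(np.uint8)
for col in 'rgb':
  for c in blobs(im,col):
    m=cv2.boundingRect(c)
    if 100<m[1]<250 and m[0]>100: print(col,m,circ("top",c,.087),circ("top",c,.004))
a=cv2.convertScaleAbs(cv2.resize(im[130:260,210:400],None,fx=4,fy=4,interpolation=cv2.INTER_CUBIC),alpha=1.6)
cv2.imwrite("pics/m6.png",a)
s=cv2.convertScaleAbs(cv2.resize(read_camera("side")[100:250,210:410],None,fx=3,fy=3),alpha=1.5)
cv2.imwrite("pics/m7.png",s)
E
```

```text
[0.58479297 0.209686   0.19535581]
r (342, 205, 47, 46) [ 455. -241.  102.  103.] [ 465. -257.  110.  111.]
g (215, 199, 46, 45) [464.  46. 100. 101.] [475.  52. 108. 109.]
b (290, 142, 45, 43) [ 602. -120.  101.  102.] [ 623. -127.  109.  110.]
```

View pics/m6.png

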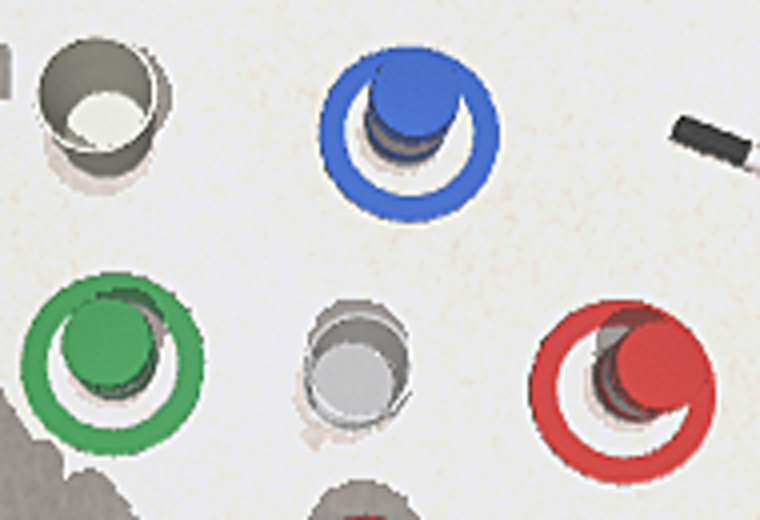

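View pics/m7.png

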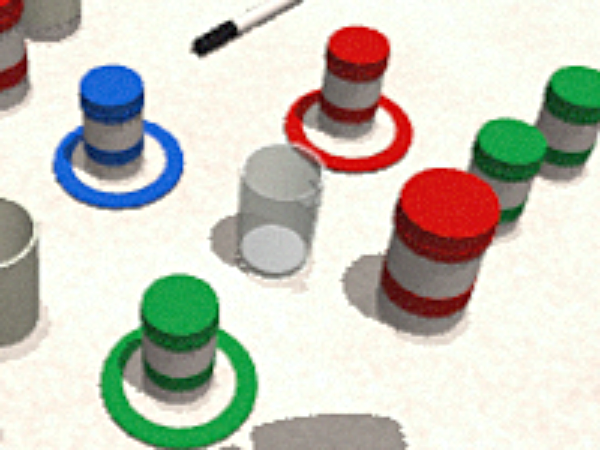

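All three jars are upright inside their circles: blue cap at (415,93), green at (107,341), red at (661,365). Red looks the most off-centre, so I'll cross-check with both views.

```bash
python3 - <<'E'
from h import *
def tri(pt,ps):   # cap centre by two rays: top-face centre at z87; bbox centre of side cap
    return np.round(ray("top",pt,.087)*1000,1), np.round(ray("side",ps,.076)*1000,1)
def caps(s):
    for col in 'rgb':
        for c in blobs(s,col):
            m=cv2.boundingRect(c)
            if 15<m[2]<32 and 12<m[3]<25 and m[1]>90: print(col,m,np.round(1000*ray("side",(m[0]+m[2]/2-.5,m[1]+m[3]/2-.5),.076)))
print("start");caps(cv2.imread("pics/side0.png"))
print("now");caps(read_camera("side"))
Q=lambda x,y:(x/4+210-.4,y/4+130-.4)
for n,x,y in(("red",661,365),("blue",415,93),("green",107,341)): print(n,ray("top",Q(x,y),.087))
E
```

```text
start
r (337, 187, 31, 19) [337. -45.]
r (235, 122, 21, 20) [ 627. -121.]
r (195, 116, 24, 15) [ 728. -106.]
g (392, 122, 23, 20) [ 292. -294.]
g (320, 112, 22, 19) [ 460. -253.]
now
r (337, 187, 31, 19) [337. -45.]
r (195, 116, 24, 15) [ 728. -106.]
r (319, 109, 21, 19) [ 467. -263.]
g (392, 122, 23, 19) [ 293. -296.]
b (237, 122, 21, 20) [ 623. -123.]
red [ 0.46968214 -0.26320198]
blue [ 0.62532941 -0.12386852]
green [0.47643732 0.0496645 ]
```

Both views agree. The centre offsets are about 2 mm for green, 4 mm for blue and 7 mm for red, all under 15 mm. Handing in.

```bash
python3 -c "
from rig import manip
print(manip.sign_off())"
```

```text
the job is handed in; nothing more can be done
None
```

I moved all three jars to the mats of their cap colours and handed the job in; by camera estimate they stand about 2 mm (green), 4 mm (blue) and 7 mm (red) off centre, upright and released, with the grey mat empty again (the hand-in returned no verdict).

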